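# Shut the coin box lids with a stroke of the fingertips

## Task

Shut the five open blue lids of the coin box by running the fingertips gently along the top of the row from its red end to its white end, so that the lids go down one after another in that order and all end up flat. Only press on the lids: do not lift or tip the box or shove it out of its place, and leave the groceries round it alone.

Things in the scene. Friction and masses are not known exactly. Their poses are not given: they have to be found in the camera images.
- coin_box: loose grey coin box on rubber feet, 0.7 to 1.25 kg (pressed hard, it is dragged along), 254 mm long (its y), 60 mm wide (its x), 45 mm high. Origin: centre of the underside; z up; +y points to its red end block. Between the red and the white end block (12 mm each) lie five blue lids, 44 mm along the row, 60 mm wide, 46 mm apart; shut lids and end blocks make one flat top 45 mm above the table
- red_end (a point): middle of the top of the red end block, 121 mm from the box's centre, at lid height (45 mm above the table)
- white_end (a point): middle of the top of the white end block, 121 mm from the box's centre on the other side, same height
- lid1 (a joint): first lid counted from the red end: hinged on its edge nearer the red end, its edge nearer the white end stands up. Opening angle in rad, 0 = shut and flush, starts between 0.35 and 0.6 (limit 0.9). A stiff hinge (0.015 N m): the lid stays where it is left, and a few newtons push it down; no latch
- lid1_edge (a point): middle of the free (raised) upper edge of the first lid; 45 mm above the table when shut
- lid2 (a joint): second lid counted from the red end: hinged on its edge nearer the red end, its edge nearer the white end stands up. Opening angle in rad, 0 = shut and flush, starts between 0.35 and 0.6 (limit 0.9). A stiff hinge (0.015 N m): the lid stays where it is left, and a few newtons push it down; no latch
- lid2_edge (a point): middle of the free (raised) upper edge of the second lid; 45 mm above the table when shut
- lid3 (a joint): third lid counted from the red end: hinged on its edge nearer the red end, its edge nearer the white end stands up. Opening angle in rad, 0 = shut and flush, starts between 0.35 and 0.6 (limit 0.9). A stiff hinge (0.015 N m): the lid stays where it is left, and a few newtons push it down; no latch
- lid3_edge (a point): middle of the free (raised) upper edge of the third lid; 45 mm above the table when shut
- lid4 (a joint): fourth lid counted from the red end: hinged on its edge nearer the red end, its edge nearer the white end stands up. Opening angle in rad, 0 = shut and flush, starts between 0.35 and 0.6 (limit 0.9). A stiff hinge (0.015 N m): the lid stays where it is left, and a few newtons push it down; no latch
- lid4_edge (a point): middle of the free (raised) upper edge of the fourth lid; 45 mm above the table when shut
- lid5 (a joint): fifth lid counted from the red end: hinged on its edge nearer the red end, its edge nearer the white end stands up. Opening angle in rad, 0 = shut and flush, starts between 0.35 and 0.6 (limit 0.9). A stiff hinge (0.015 N m): the lid stays where it is left, and a few newtons push it down; no latch
- lid5_edge (a point): middle of the free (raised) upper edge of the fifth lid; 45 mm above the table when shut
- gold_jar: bystander: dessert jar with a gold lid, 72x72x82 mm; origin under its centre
- coffee_cup: bystander: dark dessert cup with a brown and orange lid, 87x89x80 mm; origin under its centre
- pouch: bystander: yellow snack pouch lying flat, 205x131x26 mm; origin under its centre
- orange_cup: bystander: cup with an orange-patterned lid, 79x79x63 mm; origin under its centre
- tea_bottle: bystander: small bottle with red label and white cap, 62x62x164 mm; origin under its centre
- green_tea_bottle: bystander: small bottle with green label and white cap, 62x62x164 mm; origin under its centre

How it is judged (in metres and radians):
On the way, in this order (a step that is already met when the one before it is completed fails the run):
1. the first lid from the red end is shut (value of joint lid1 below 0.1 rad), for 0.05 s.
2. the second lid from the red end is shut (value of joint lid2 below 0.1 rad), for 0.05 s.
3. the third lid from the red end is shut (value of joint lid3 below 0.1 rad), for 0.05 s.
4. the fourth lid from the red end is shut (value of joint lid4 below 0.1 rad), for 0.05 s.
5. the fifth lid from the red end is shut (value of joint lid5 below 0.1 rad), for 0.05 s.
At the end, for the whole second after the job is handed in: all five lids are within 0.10 rad of shut (raised edge within about 4.5 mm of flush), and the box stands flat and still on the table within 40 mm of where it was (value of joint each of lid1, lid2, lid3, lid4, lid5 below 0.1 rad and linear speed of coin_box below 0.02 m/s and height (world z) of coin_box below 0.006 m and angle between coin_box's own z axis and vertical below 0.05 rad and distance of coin_box from where it was at the start of the episode below 0.04 m); the robot touches nothing.
It fails at once if the coin box is lifted or tipped (height (world z) of coin_box above 0.015 m or angle between coin_box's own z axis and vertical above 0.15 rad).
It fails at once if the coin box is shoved more than 40 mm (distance of coin_box from where it was at the start of the episode above 0.04 m).
It fails at once if the fingers press on the coin box with more than 40 N (contact force between the fingers and coin_box above 40 N).
It fails at once if a bystander is moved more than 20 mm or tipped (distance of any of gold_jar, coffee_cup, pouch, orange_cup, tea_bottle, green_tea_bottle from where it was at the start of the episode above 0.02 m or angle between any of gold_jar, coffee_cup, pouch, orange_cup, tea_bottle, green_tea_bottle's own z axis and vertical above 0.3 rad).
It also fails if it takes over 40 s, if anything falls off the work surface, if the arm or the gripper's body presses on something with over 40 N, if the wrist force passes 120 N, or if a joint passes its speed limit or range.

## Robot

A 6-joint arm with a two-finger parallel gripper is mounted at the origin on a cart in front of the work surface, level with it; the furniture and walls round the work are solid. World frame = base frame: x ahead of the robot, y to its left, z up, the work surface at z = 0. Lengths are in mm, angles in degrees, forces in N, time in s.
With the tool pointing down it reaches from about 300 to 850 mm from the base axis. Payload 4.2 kg.
Tool frame: the origin (TCP) lies midway between the tips of the shut fingers; the grasp point (between the pads) lies 19 mm behind it; z points along the fingers, y is the direction in which the jaws open and shut (so a half turn about z gives the same grasp; the last joint's range is limited). The gripper opens to 91 mm and grips with 3 to 60 N. Pads are 32 mm wide; open, the fingers measure 118 mm over their backs; the gripper's body (76 mm by 178 mm) begins 60 mm behind the grasp point.
Start: joints at [-1.146, 18.312, 89.639, -0, 72.044, -1.146], TCP at [575.016, 0, 213.976] pointing down, gripper open.
Joint ranges: [-177.97, 177.97], [-48.28, 115.42], [12.27, 149.76], [-77.06, 257.06], [2.81, 150.46], [-146.56, 146.56]. Speed limits (degrees/s): [147.25, 147.25, 180, 180, 180, 180].

## Interface

Orientations are given as [roll, pitch, yaw] about the fixed x, y, z axes, in that order (R = Rz(yaw) Ry(pitch) Rx(roll)).
In Python, from workcell import env gives the robot as it stands.
- The arm moves only by the shell command python3 -m jog 'ROWS' [FORCE]. ROWS is JSON, a list of rows, each an object of numbers: "dx", "dy", "dz": the shift along the world's x, y, z in m; "wx", "wy", "wz": the turn, a rotation vector about the world's x, y, z in rad; "grip": the gripper's target within -1 to 1 (shut at 1, half-way at 0, fully open at -1). In form: [{"dx": .., "dy": .., "dz": .., "wx": .., "wy": .., "wz": .., "grip": ..}, ...]. A call has 1 to 10 rows; each row shifts and turns the commanded pose from where the row before left it; what a row does not reach is not made up. A row lasts 1/10 s, in which the tool goes at most 50 mm and 8.59 degrees, less where a joint would pass 70% of its speed; a pose out of reach is approached as far as the arm can. A call with a gripper value outside its range is refused whole. The fingers move at their own pace and stop on an object; FORCE is the grip in N (left out, the last holds). Time passes only in rows, so rows that do not move let the fingers close. It gives the time, the measured TCP pose, the force and the opening at its end, in the units of the state.
- env.state(): the state, without advancing time (a new reading comes with each control period).
- env.grab_frame(name): name is "scene" or "side" or "wrist"; returns the picture (480x640x3 uint8, red, green, blue); there is no depth.
- env.get_calibration(name): a dict with "fx", "fy", "cx", "cy" (pixels), "k1" (the pictures are not rectified: a ray, as slopes to the right and down, at radius r is drawn at 1 + k1 r^2 times it, then the intrinsics apply), "R" (3x3) and "t" (3): a world point X has camera coordinates R X + t. Camera axes: x right, y down, z forward; pixel columns grow to the right and rows downward; lengths in mm; the calibration is good to about 2 mm. A picture is of the moment at which its call begins: read the wrist's pose just before it. get_calibration takes no time and is no camera call; for the wrist camera it gives the pose at the moment of the call.
- env.job_done(): hands the job in, once; it reports no verdict.
The state is a dict: "time_s": time; "qpos": joint angles; "qvel": joint speeds; "effort": joint torques, N m; "ee_pos": TCP position; "ee_rot": TCP orientation; "force": force on the tool from outside, world axes, zero at the start; "torque": the same for the moment, N m; "gripper_width": finger opening in mm.
Only numpy, scipy, OpenCV 4.12 (cv2) and the standard library are available. Lean on these libraries where they do the work, as an engineer would, in place of code of your own. Each camera call takes 0.05 s, during which the arm holds its last target. There are 200 camera calls.

## Working session

There is one attempt and no reset: what is moved stays moved. The work goes in short steps, Python scripts to look and compute and a shell command to move; the robot and the scene stay as the last step left them, time stands still between calls to the robot, and variables do not carry over. Pictures are saved under pics/ and viewed, about 8 in all and at most 12, crops included, and the job is handed in when it is done.

```bash
mkdir -p pics; python3 - <<'E'
from workcell import env
import cv2
for n in("scene","side"):
    f=env.grab_frame(n); cv2.imwrite(f"pics/{n}0.png",f[:,:,::-1])
print(env.state())
E
```

```text
{'time_s': 0.1, 'qpos': array([-1.14541652e+00,  1.83478394e+01,  8.96980330e+01, -1.54469504e-04,
        7.20444045e+01, -1.14799171e+00]), 'qvel': array([ 0.08404843, -0.05636034, -0.1696061 , -0.09711925, -0.06504537,
       -0.01954227]), 'effort': array([ 5.01049108e-04, -4.13330913e+01, -2.32510239e+01,  7.29743019e-02,
        4.21804120e-02, -4.88014211e-05]), 'ee_pos': array([5.74556869e+02, 1.37741570e-02, 2.13215120e+02]), 'ee_rot': array([-1.79909738e+02, -1.66184425e-03,  9.00026216e+01]), 'force': array([0.05339785, 0.24189465, 0.9386805 ]), 'torque': array([ 0.09068817, -0.05767708, -0.01861777]), 'gripper_width': 91.08693946849463}
```

View pics/scene0.png

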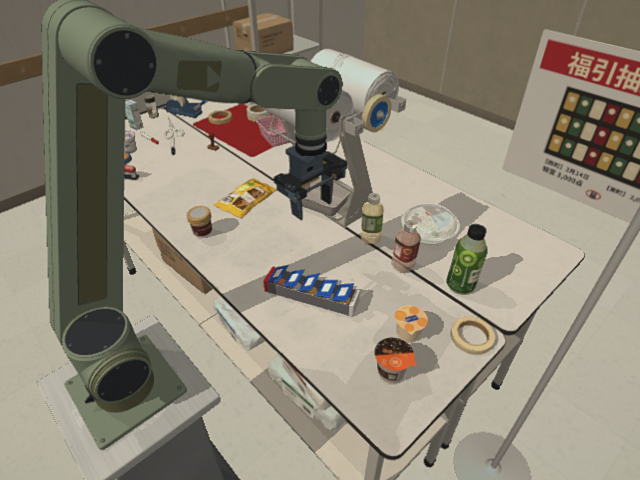

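View pics/side0.png

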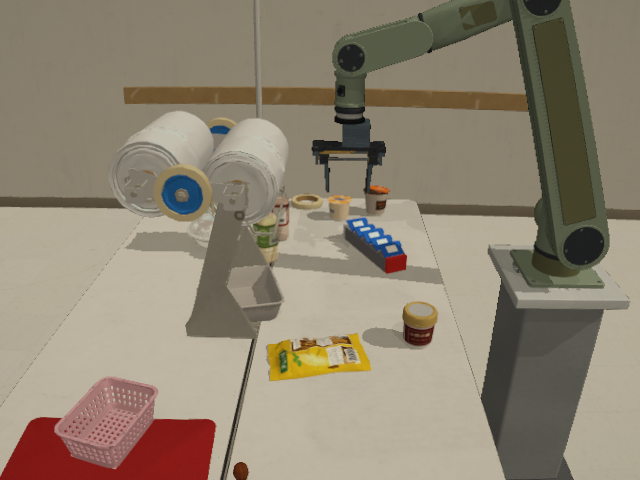

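The box lies with its red end at about (270,280) in scene and (397,264) in side. Its white end is at about (355,300) in scene and (355,222) in side. Next I enlarge both.

```bash
python3 - <<'E'
import cv2,numpy as np
a=cv2.imread("pics/scene0.png")[255:325,250:370]; b=cv2.imread("pics/side0.png")[205:280,330:420]
a=cv2.resize(a,None,fx=6,fy=6,interpolation=2)[:, :720]; b=cv2.resize(b,None,fx=7,fy=7,interpolation=2)
cv2.imwrite("pics/ca.png",a);cv2.imwrite("pics/cb.png",b)
E
```

```text
(no output)
```

View pics/ca.png

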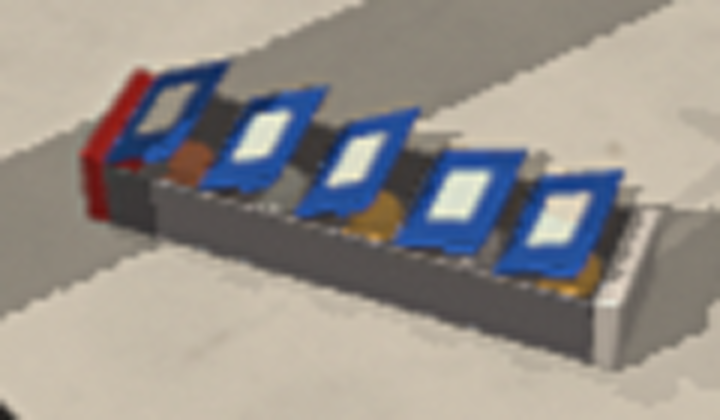

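View pics/cb.png

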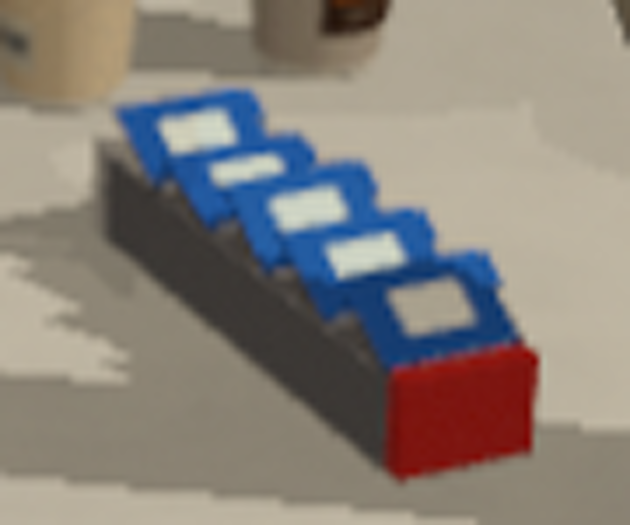

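Scene crop: the red block's outer top corners are at (85,150) and (140,68). The white block's are at (618,300) and (660,208). Side crop: the red face's top corners are at (537,352) and (390,370), its bottom corners at (530,455) and (398,478), and the white far corner is at (100,145). I fit the box pose to these and triangulate the shared corners.

```bash
cat > h.py <<'E'
from workcell import env
import numpy as np
from scipy.optimize import least_squares as LS
def proj(c,X):
    p=np.array(c["R"])@X+np.array(c["t"]).ravel(); s=p[:2]/p[2]; s=s*(1+c["k1"]*(s@s))
    return np.array([c["fx"]*s[0]+c["cx"],c["fy"]*s[1]+c["cy"]])
C={n:env.get_calibration(n) for n in("scene","side")}
def tri(obs): return LS(lambda X:np.concatenate([proj(C[n],X)-p for n,p in obs]),[450,-150,30]).x
def a(u,v): return ("scene",np.array([250+u/6-.4,255+v/6-.4]))
def b(u,v): return ("side",np.array([330+u/7-.4,205+v/7-.4]))
E
python3 - <<'E'
from h import *
print("red near top",tri([a(85,150),b(537,352)]),"red far top",tri([a(140,68),b(390,370)]),"white far top",tri([a(660,208),b(100,145)]))
# local (x,y,z)
O=[(a(85,150),(-30,127,45)),(a(140,68),(30,127,45)),(a(618,303),(-30,-127,45)),(a(660,208),(30,-127,45)),(a(90,217),(-30,127,0)),(a(615,365),(-30,-127,0)),
(b(537,352),(-30,127,45)),(b(390,370),(30,127,45)),(b(530,455),(-30,127,0)),(b(398,478),(30,127,0)),(b(100,145),(30,-127,45)),(b(105,238),(30,-127,0))]
def W(q,l):
    c,s=np.cos(q[2]),np.sin(q[2]); return np.array([q[0]+c*l[0]-s*l[1],q[1]+s*l[0]+c*l[1],l[2]+q[3]])
r=LS(lambda q:np.concatenate([proj(C[o[0]],W(q,l))-o[1] for o,l in O]),[450,-150,0,0],x_scale=[100,100,.1,10])
q=r.x;print(q[:2],np.degrees(q[2]),q[3]);print(r.fun.reshape(-1,2).round(1).tolist())
print("red",W(q,(0,121,45)),"white",W(q,(0,-121,45)))
# lid edges far corner scene, (y of hinge), fit angle
for i,p in enumerate([[(228,62),(157,162)],[(328,88),(252,192)],[(418,110),(347,217)],[(524,152),(480,252)],[(622,172),(575,275)]]):
    yh=114-46*i
    f=lambda t:np.concatenate([proj(C["scene"],W(q,(x,yh-44*np.cos(t[0]),45+44*np.sin(t[0]))))-a(*pp)[1] for x,pp in zip((30,-30),p)])
    s=LS(f,[.5]);print(i+1,s.x,s.fun.round(1))
E
```

```text
red near top [414.26709579  17.95180295  44.73957386] red far top [468.12088281  41.17352494  45.88966122] white far top [ 577.94135006 -178.43788752   41.85529955]
[495.75807429 -80.90115879] 25.934585524988485 0.7973175311847074
[[-1.0, -0.4], [-0.4, -1.5], [0.6, 0.7], [0.8, -0.0], [-0.4, -0.3], [0.3, 1.7], [0.4, -0.0], [1.6, 1.4], [0.1, 0.5], [-0.6, 1.4], [-0.6, -2.0], [-1.7, -1.3]]
red [442.83936438  27.9134089   45.79731753] white [ 548.67678419 -189.71572648   45.79731753]
1 [0.48857752] [ 1.7 -1.   4.1 -2.7]
2 [0.46026268] [ 0.9 -0.6  4.6 -2.6]
3 [0.54594913] [ 1.3 -0.9  4.6 -3.1]
4 [0.28500351] [ 1.6 -0.1  1.  -0.7]
5 [0.40891203] [ 1.3 -0.3  1.7 -1.1]
```

The box fit is consistent: three corners triangulate to 42–46 mm and residuals are under 2 px. I check where the neighbours stand before choosing the gripper yaw.

```bash
python3 - <<'E'
from h import *
for n,c,p,z in [("green","scene",(371,238),0),("tea","scene",(404,265),0),("teacap","scene",(409,229),164),("greencap","scene",(374,198),164),("orange","scene",(410,314),63),("coffee","scene",(394,350),80),("rollstand","scene",(352,222),0),("jar","scene",(200,230),0)]:
    print(n,LS(lambda X:proj(C[c],np.array([*X,z]))-p,[500,-200]).x.round())
d=np.array([np.sin(.4526),-np.cos(.4526)]);print(d)
E
```

```text
green [790. -30.]
tea [ 772. -176.]
teacap [ 741. -192.]
greencap [776. -39.]
orange [ 596. -329.]
coffee [ 477. -377.]
rollstand [803.  64.]
jar [421. 366.]
[ 0.43730522 -0.89931315]
```

```bash
python3 -m jog '[{"dx":-0.0175,"dy":0.0054,"dz":-0.0155,"wz":0.0566,"grip":1},{"dx":-0.0175,"dy":0.0054,"dz":-0.0155,"wz":0.0566,"grip":1},{"dx":-0.0175,"dy":0.0054,"dz":-0.0155,"wz":0.0566,"grip":1},{"dx":-0.0175,"dy":0.0054,"dz":-0.0155,"wz":0.0566,"grip":1},{"dx":-0.0175,"dy":0.0054,"dz":-0.0155,"wz":0.0566,"grip":1},{"dx":-0.0175,"dy":0.0054,"dz":-0.0155,"wz":0.0566,"grip":1},{"dx":-0.0175,"dy":0.0054,"dz":-0.0155,"wz":0.0566,"grip":1},{"dx":-0.0175,"dy":0.0054,"dz":-0.0155,"wz":0.0566,"grip":1},{"grip":1},{"grip":1}]' 10
python3 - <<'E'
from h import *
import cv2
print(env.state()["force"],env.state()["ee_pos"])
c=env.get_calibration("wrist")
f=env.grab_frame("wrist");g=env.grab_frame("side")
cv2.imwrite("pics/w1.png",f[:,:,::-1])
for l in((435,43,45),(442.8,27.9,45.),(548.7,-189.7,45)):print(proj(c,np.array(l)))
E
```

```text
[0.05339785 0.24189465 0.9386805 ] [5.74556869e+02 1.37741570e-02 2.13215120e+02]
[165.4844914  170.24299402]
[175.73055664 187.254129  ]
[297.50799912 397.52104744]invalid input
```

View pics/w1.png

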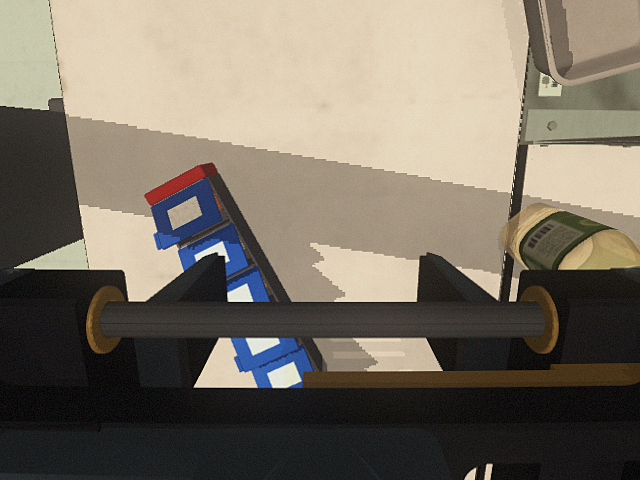

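The move was refused, probably because each row needs every key, so the arm is still at the start. The wrist view shows the red block's top centred near (180,186). The fit predicts (176,187), so they agree to about 4 mm. I resend the move with full rows.

```bash
python3 -m jog '[{"dx":-0.0175,"dy":0.0054,"dz":-0.0155,"wx":0,"wy":0,"wz":0.0566,"grip":1},{"dx":-0.0175,"dy":0.0054,"dz":-0.0155,"wx":0,"wy":0,"wz":0.0566,"grip":1},{"dx":-0.0175,"dy":0.0054,"dz":-0.0155,"wx":0,"wy":0,"wz":0.0566,"grip":1},{"dx":-0.0175,"dy":0.0054,"dz":-0.0155,"wx":0,"wy":0,"wz":0.0566,"grip":1},{"dx":-0.0175,"dy":0.0054,"dz":-0.0155,"wx":0,"wy":0,"wz":0.0566,"grip":1},{"dx":-0.0175,"dy":0.0054,"dz":-0.0155,"wx":0,"wy":0,"wz":0.0566,"grip":1},{"dx":-0.0175,"dy":0.0054,"dz":-0.0155,"wx":0,"wy":0,"wz":0.0566,"grip":1},{"dx":-0.0175,"dy":0.0054,"dz":-0.0155,"wx":0,"wy":0,"wz":0.0566,"grip":1},{"dx":0,"dy":0,"dz":0,"wx":0,"wy":0,"wz":0,"grip":1},{"dx":0,"dy":0,"dz":0,"wx":0,"wy":0,"wz":0,"grip":1}]' 10
python3 - <<'E'
from h import *
import cv2
s=env.state();print(s["force"],s["ee_pos"],s["ee_rot"],s["gripper_width"])
cv2.imwrite("pics/s1.png",cv2.resize(env.grab_frame("side")[150:290,300:450,::-1],None,fx=4,fy=4))
E
```

```text
time_s: 1.2
ee_pos: [435.9, 43.2, 90.4]
ee_rot: [179.9, 0.0, 115.9]
force: [0.9, 0.6, 0.1]
gripper_width: 14.0
[0.86222647 0.60223446 0.10610751] [435.85578205  43.21968072  90.37712825] [1.79933509e+02 3.03119180e-02 1.15895499e+02] 14.027911800553156
```

View pics/s1.png

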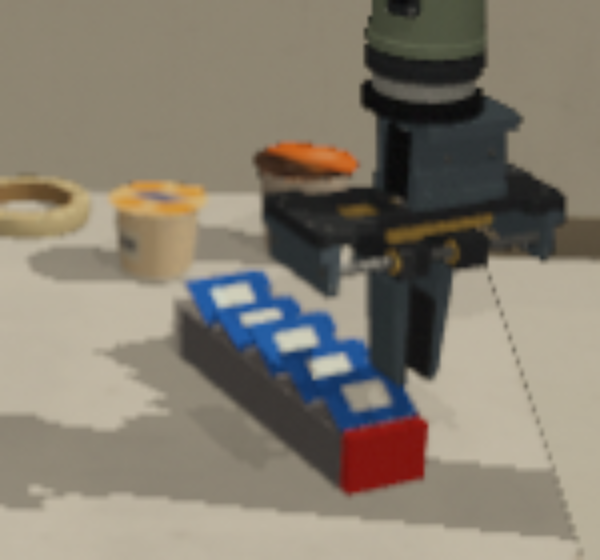

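The shut fingers hang above and slightly past the red end, with their tips at about (410,378) in the crop. I descend towards 50 mm and check against the projection.

```bash
python3 -c "
from h import *
for X in((436,43,90),(442.8,27.9,45)):print((proj(C['side'],np.array(X))-[300,150])*4)"
python3 -m jog '[{"dx":0,"dy":0,"dz":-0.01,"wx":0,"wy":0,"wz":0,"grip":1},{"dx":0,"dy":0,"dz":-0.01,"wx":0,"wy":0,"wz":0,"grip":1},{"dx":0,"dy":0,"dz":-0.01,"wx":0,"wy":0,"wz":0,"grip":1},{"dx":0,"dy":0,"dz":-0.01,"wx":0,"wy":0,"wz":0,"grip":1},{"dx":0,"dy":0,"dz":0,"wx":0,"wy":0,"wz":0,"grip":1},{"dx":0,"dy":0,"dz":0,"wx":0,"wy":0,"wz":0,"grip":1}]'
```

```text
[399.88396955 372.21662562]
[382.67220705 424.74191932]
time_s: 1.85
ee_pos: [434.9, 43.2, 49.6]
ee_rot: [-180.0, -0.0, 115.9]
force: [0.0, -0.3, -0.9]
gripper_width: 0.4
```

```bash
for i in 1; do :; done
python3 -m jog '[{"dx":0,"dy":0,"dz":-0.001,"wx":0,"wy":0,"wz":0,"grip":1},{"dx":0,"dy":0,"dz":-0.001,"wx":0,"wy":0,"wz":0,"grip":1},{"dx":0,"dy":0,"dz":-0.001,"wx":0,"wy":0,"wz":0,"grip":1},{"dx":0,"dy":0,"dz":0,"wx":0,"wy":0,"wz":0,"grip":1},{"dx":0,"dy":0,"dz":0,"wx":0,"wy":0,"wz":0,"grip":1}]'
python3 -m jog '[{"dx":0,"dy":0,"dz":-0.001,"wx":0,"wy":0,"wz":0,"grip":1},{"dx":0,"dy":0,"dz":0,"wx":0,"wy":0,"wz":0,"grip":1},{"dx":0,"dy":0,"dz":0,"wx":0,"wy":0,"wz":0,"grip":1}]'
```

```text
time_s: 2.35
ee_pos: [435.1, 43.2, 47.1]
ee_rot: [180.0, 0.0, 115.9]
force: [0.5, 0.1, -0.5]
gripper_width: 0.4
time_s: 2.65
ee_pos: [435.0, 43.2, 46.0]
ee_rot: [180.0, -0.0, 115.9]
force: [-0.1, 1.7, -0.2]
gripper_width: 0.3
```

No contact at 46.0 mm, as expected, which leaves 1 mm clearance over flush. I start the sweep at 50 mm/s.

```bash
python3 -m jog '[{"dx":0.0022,"dy":-0.0045,"dz":0,"wx":0,"wy":0,"wz":0,"grip":1},{"dx":0.0022,"dy":-0.0045,"dz":0,"wx":0,"wy":0,"wz":0,"grip":1},{"dx":0.0022,"dy":-0.0045,"dz":0,"wx":0,"wy":0,"wz":0,"grip":1},{"dx":0.0022,"dy":-0.0045,"dz":0,"wx":0,"wy":0,"wz":0,"grip":1},{"dx":0.0022,"dy":-0.0045,"dz":0,"wx":0,"wy":0,"wz":0,"grip":1},{"dx":0.0022,"dy":-0.0045,"dz":0,"wx":0,"wy":0,"wz":0,"grip":1}]'
python3 -m jog '[{"dx":0.0022,"dy":-0.0045,"dz":0,"wx":0,"wy":0,"wz":0,"grip":1},{"dx":0.0022,"dy":-0.0045,"dz":0,"wx":0,"wy":0,"wz":0,"grip":1},{"dx":0.0022,"dy":-0.0045,"dz":0,"wx":0,"wy":0,"wz":0,"grip":1},{"dx":0.0022,"dy":-0.0045,"dz":0,"wx":0,"wy":0,"wz":0,"grip":1}]'
python3 - <<'E'
from h import *
import cv2
cv2.imwrite("pics/s2.png",cv2.resize(env.grab_frame("side")[190:290,310:430,::-1],None,fx=5,fy=5))
E
```

```text
time_s: 3.25
ee_pos: [448.6, 15.6, 46.0]
ee_rot: [180.0, 0.0, 115.9]
force: [0.5, 0.4, 0.5]
gripper_width: 0.7
time_s: 3.65
ee_pos: [457.2, -2.2, 45.9]
ee_rot: [180.0, 0.0, 115.9]
force: [0.2, 0.4, 0.6]
gripper_width: 0.8
```

View pics/s2.png

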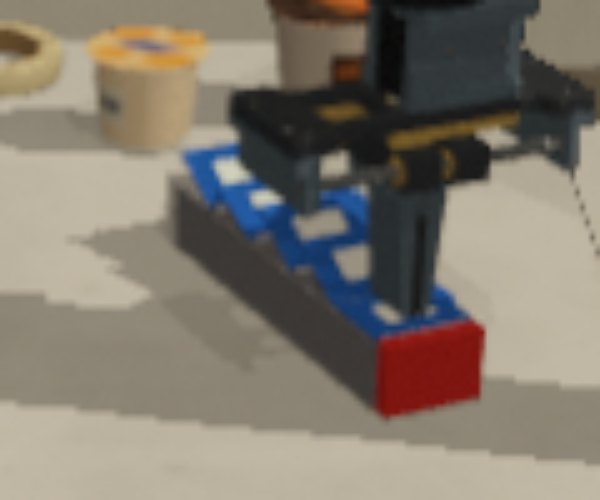

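Lid 1 is flat under the fingers at (405,315), and lids 2–5 are still open. The box has not moved and forces are tiny, so I continue.

```bash
python3 -m jog '[{"dx":0.0022,"dy":-0.0045,"dz":0,"wx":0,"wy":0,"wz":0,"grip":1},{"dx":0.0022,"dy":-0.0045,"dz":0,"wx":0,"wy":0,"wz":0,"grip":1},{"dx":0.0022,"dy":-0.0045,"dz":0,"wx":0,"wy":0,"wz":0,"grip":1},{"dx":0.0022,"dy":-0.0045,"dz":0,"wx":0,"wy":0,"wz":0,"grip":1},{"dx":0.0022,"dy":-0.0045,"dz":0,"wx":0,"wy":0,"wz":0,"grip":1},{"dx":0.0022,"dy":-0.0045,"dz":0,"wx":0,"wy":0,"wz":0,"grip":1},{"dx":0.0022,"dy":-0.0045,"dz":0,"wx":0,"wy":0,"wz":0,"grip":1},{"dx":0.0022,"dy":-0.0045,"dz":0,"wx":0,"wy":0,"wz":0,"grip":1},{"dx":0.0022,"dy":-0.0045,"dz":0,"wx":0,"wy":0,"wz":0,"grip":1},{"dx":0.0022,"dy":-0.0045,"dz":0,"wx":0,"wy":0,"wz":0,"grip":1}]'
python3 -m jog '[{"dx":0.0022,"dy":-0.0045,"dz":0,"wx":0,"wy":0,"wz":0,"grip":1},{"dx":0.0022,"dy":-0.0045,"dz":0,"wx":0,"wy":0,"wz":0,"grip":1},{"dx":0.0022,"dy":-0.0045,"dz":0,"wx":0,"wy":0,"wz":0,"grip":1},{"dx":0.0022,"dy":-0.0045,"dz":0,"wx":0,"wy":0,"wz":0,"grip":1},{"dx":0.0022,"dy":-0.0045,"dz":0,"wx":0,"wy":0,"wz":0,"grip":1},{"dx":0.0022,"dy":-0.0045,"dz":0,"wx":0,"wy":0,"wz":0,"grip":1},{"dx":0.0022,"dy":-0.0045,"dz":0,"wx":0,"wy":0,"wz":0,"grip":1},{"dx":0.0022,"dy":-0.0045,"dz":0,"wx":0,"wy":0,"wz":0,"grip":1},{"dx":0.0022,"dy":-0.0045,"dz":0,"wx":0,"wy":0,"wz":0,"grip":1},{"dx":0.0022,"dy":-0.0045,"dz":0,"wx":0,"wy":0,"wz":0,"grip":1}]'
python3 - <<'E'
from h import *
import cv2
cv2.imwrite("pics/s3.png",cv2.resize(env.grab_frame("side")[190:290,310:430,::-1],None,fx=5,fy=5))
E
```

```text
time_s: 4.7
ee_pos: [478.8, -46.8, 45.9]
ee_rot: [-180.0, -0.1, 115.9]
force: [-2.3, 6.1, 3.2]
gripper_width: 0.6
time_s: 5.7
ee_pos: [500.8, -91.7, 46.0]
ee_rot: [-180.0, -0.1, 115.9]
force: [-1.3, 2.0, 1.7]
gripper_width: 0.4
```

View pics/s3.png

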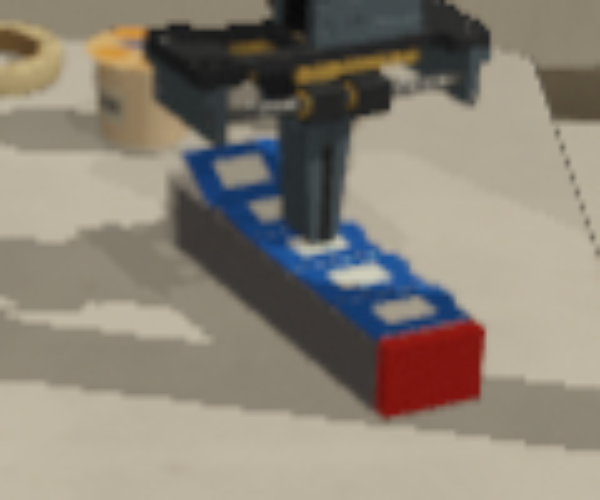

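Lids 1–3 are flat, the box's red bottom corner is unchanged at (385,415), and peak force so far is about 7 N. I finish the sweep.

```bash
python3 -m jog '[{"dx":0.0022,"dy":-0.0045,"dz":0,"wx":0,"wy":0,"wz":0,"grip":1},{"dx":0.0022,"dy":-0.0045,"dz":0,"wx":0,"wy":0,"wz":0,"grip":1},{"dx":0.0022,"dy":-0.0045,"dz":0,"wx":0,"wy":0,"wz":0,"grip":1},{"dx":0.0022,"dy":-0.0045,"dz":0,"wx":0,"wy":0,"wz":0,"grip":1},{"dx":0.0022,"dy":-0.0045,"dz":0,"wx":0,"wy":0,"wz":0,"grip":1},{"dx":0.0022,"dy":-0.0045,"dz":0,"wx":0,"wy":0,"wz":0,"grip":1},{"dx":0.0022,"dy":-0.0045,"dz":0,"wx":0,"wy":0,"wz":0,"grip":1},{"dx":0.0022,"dy":-0.0045,"dz":0,"wx":0,"wy":0,"wz":0,"grip":1},{"dx":0.0022,"dy":-0.0045,"dz":0,"wx":0,"wy":0,"wz":0,"grip":1},{"dx":0.0022,"dy":-0.0045,"dz":0,"wx":0,"wy":0,"wz":0,"grip":1}]'
python3 -m jog '[{"dx":0.0022,"dy":-0.0045,"dz":0,"wx":0,"wy":0,"wz":0,"grip":1},{"dx":0.0022,"dy":-0.0045,"dz":0,"wx":0,"wy":0,"wz":0,"grip":1},{"dx":0.0022,"dy":-0.0045,"dz":0,"wx":0,"wy":0,"wz":0,"grip":1},{"dx":0.0022,"dy":-0.0045,"dz":0,"wx":0,"wy":0,"wz":0,"grip":1},{"dx":0.0022,"dy":-0.0045,"dz":0,"wx":0,"wy":0,"wz":0,"grip":1},{"dx":0.0022,"dy":-0.0045,"dz":0,"wx":0,"wy":0,"wz":0,"grip":1},{"dx":0.0022,"dy":-0.0045,"dz":0,"wx":0,"wy":0,"wz":0,"grip":1},{"dx":0.0022,"dy":-0.0045,"dz":0,"wx":0,"wy":0,"wz":0,"grip":1},{"dx":0,"dy":0,"dz":0,"wx":0,"wy":0,"wz":0,"grip":1}]'
python3 -m jog '[{"dx":0,"dy":0,"dz":0.015,"wx":0,"wy":0,"wz":0,"grip":1},{"dx":0,"dy":0,"dz":0.025,"wx":0,"wy":0,"wz":0,"grip":1},{"dx":0,"dy":0,"dz":0.03,"wx":0,"wy":0,"wz":0,"grip":1},{"dx":0,"dy":0.01,"dz":0.03,"wx":0,"wy":0,"wz":0,"grip":1},{"dx":0,"dy":0.02,"dz":0.03,"wx":0,"wy":0,"wz":0,"grip":1},{"dx":0,"dy":0.03,"dz":0.02,"wx":0,"wy":0,"wz":0,"grip":1},{"dx":0,"dy":0.03,"dz":0.01,"wx":0,"wy":0,"wz":0,"grip":1},{"dx":0,"dy":0,"dz":0,"wx":0,"wy":0,"wz":0,"grip":1},{"dx":0,"dy":0,"dz":0,"wx":0,"wy":0,"wz":0,"grip":1}]'
python3 - <<'E'
from h import *
import cv2
a_=cv2.resize(env.grab_frame("side")[205:280,330:420,::-1],(630,300)) 
a_=cv2.resize(env.grab_frame("side")[205:280,330:420,::-1],None,fx=4,fy=4)
b_=cv2.resize(env.grab_frame("scene")[255:325,250:360,::-1],None,fx=4,fy=4)
o=np.zeros((300,800,3),np.uint8);o[:,:360]=a_;o[:280,360:]=b_[:,:440]
cv2.imwrite("pics/end.png",o)
E
```

```text
time_s: 6.75
ee_pos: [523.1, -137.0, 46.0]
ee_rot: [180.0, -0.0, 116.0]
force: [-0.6, 1.0, 0.7]
gripper_width: 0.3
time_s: 7.65
ee_pos: [541.1, -173.4, 46.0]
ee_rot: [180.0, 0.0, 115.9]
force: [0.5, -0.4, 0.5]
gripper_width: 0.7
time_s: 8.55
ee_pos: [540.5, -82.5, 206.0]
ee_rot: [-180.0, 0.0, 116.0]
force: [0.8, 0.4, -0.3]
gripper_width: 0.7
```

View pics/end.png

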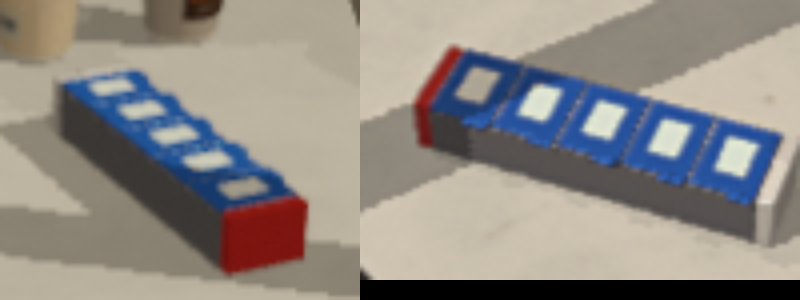

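All five lids look flush in both views. The red face's bottom corner is at (228,273)/4, about (57,68) px in the crop, the same as before the sweep.

```bash
python3 -c "
from workcell import env
print(env.job_done())"
```

```text
the job is handed in; nothing more can be done
None
```

I shut all five lids in one sweep from the red end to the white end, with closed fingertips at 46 mm, about 1 mm above flush, moving at 50 mm/s. I then lifted clear to 206 mm and handed in at about 9 s on the robot's clock. The hand-in gave no verdict.

- **Lids:** in the last side and scene pictures all five lids look flat. Pictures at two points during the sweep showed them going down in order.
- **Box:** its red bottom corner is at the same pixel as before the sweep, so it did not visibly move.
- **Force:** the highest reading printed was about 7 N, but I only read it at the end of each move.
- **Groceries:** the gripper stayed clear of them by the positions I measured. I did not recheck each one in the final picture.
- **Disagreements:** the wrist camera and the fitted box position differed by about 4 mm, which did not matter here. The first move command was refused because its rows left out some keys, so the arm did not move. I resent it with every key filled in.

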